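# Flip the hob sign to green and clip it

## Robot

A 6-joint arm with a two-finger parallel gripper is mounted at the origin on a cart in front of the work surface, level with it; the furniture and walls round the work are solid. World frame = base frame: x ahead of the robot, y to its left, z up, the work surface at z = 0. Lengths are in mm, angles in rad, forces in N, time in s.
With the tool pointing down it reaches from about 275 to 1000 mm from the base axis. Payload 8.4 kg.
Tool frame: the origin (TCP) lies at the very end of the fingers, on their centre line; the grasp point (between the pads) lies 19 mm behind it (r.pinch_z is the distance from the TCP to the grasp point, in mm); z points along the fingers, y is the line along which they close (so a half turn about z gives the same grasp; the last joint's range is limited). The gripper opens to 85 mm and grips with 20 to 120 N. Pads are 22 mm wide; open, the fingers measure 114 mm over their backs; the gripper's body (76 mm by 85 mm) begins 54 mm behind the grasp point. The pads swing forward as they close: fully open they stand 13 mm farther back than shut.
Start: joints at [1.275, 0.353, 1.633, -0, 1.155, -0.002], TCP at [180.993, 598.222, 231.281] pointing down, gripper open.
Joint ranges: [-2.63, 2.63], [-0.92, 2.1], [0.06, 2.66], [-1.3, 4.44], [0, 2.69], [-3.02, 3.02]. Speed limits (rad/s): [2.22, 2.22, 2.79, 3.14, 3.14, 3.14].

## Interface

Orientations are given as [roll, pitch, yaw] about the fixed x, y, z axes, in that order (R = Rz(yaw) Ry(pitch) Rx(roll)).
In Python, from rig import r gives the robot as it stands.
- The arm moves only by the tool carry_out, never from a script. Its argument "series" is a list of rows, each a list of 7 numbers: the turn, a rotation vector about the tool's x, y, z as a fraction of full scale, then the shift along the tool's x, y, z as a fraction of full scale, then the gripper command: -1 is fully open, 1 is shut, values between are in proportion. A call has 1 to 8 rows; each row is the pose to reach, as a shift and turn from the pose commanded when the call began, along the tool's axes at that moment, turning the shorter way round; what a row does not reach only later rows make up. Full scale, the value 1, is 0.25 m for a shift and pi rad for a turn. A row lasts 1/8 s, in which the tool goes at most 62.5 mm and 10.7 degrees, less where a joint would pass 70% of its speed; a pose out of reach is approached as far as the arm can. A call with a number of a shift or a turn outside -1 to 1 is refused whole. A call with a gripper value outside its range is refused whole. The fingers move at their own pace and stop on an object; "force" is the grip in N (left out, the last holds). Time passes only in rows, so rows that repeat a pose let the fingers close. It gives the time, the measured TCP pose, the force, the opening and the grip force at its end, in the units of the state.
- r.sense(): the state, without advancing time (a new reading comes with each control period).
- r.grab_frame(name): name is "scene" or "top"; returns the picture (480x640x3 uint8, red, green, blue); there is no depth.
- r.get_calibration(name): a dict with "K" (3x3 intrinsics, pixels), "distortion" ([k1, k2, p1, p2, k3] as OpenCV has them; the pictures are not rectified), "pose" (4x4, takes a point from camera to world coordinates). Camera axes: x right, y up, looking along -z (the intrinsics and any distortion apply to the point x, -y, -z); pixel columns grow to the right and rows downward; lengths in mm; the calibration is good to about 2 mm. A picture is of the moment at which its call begins. get_calibration takes no time and is no camera call.
- r.sign_off(): hands the job in; it is judged then, once.
Trained networks look in the newest picture that a camera, given by its name, has taken for a name from the list of things; names that differ only in an ending like _2 or _b are one class to them, and where a whole thing is asked for, a point or a joint stands for the part that bears it (a point fixed in the world has none). Each returns a list of dicts, best first, with "score" (0 to 1); they miss things now and then, are a little off and sometimes report something else, mostly with a low value. They report only what shows in the picture. A call takes as long as a camera call.
- r.silhouettes(camera, label): "region" (480x640 bool, what is visible of it) and "position" ([row, column] in pixels, amid what is visible of it).
The state is a dict: "clock": time; "qpos": joint angles; "qvel": joint speeds; "joint_efforts": joint torques, N m; "eef_pos": TCP position; "tcp_rot": TCP orientation; "contact_force": force on the tool from outside, world axes, zero at the start; "wrist_torque": the same for the moment, N m; "opening": opening from 0.0 (shut) to 1.0 (fully open); "grasp_force": force on a finger pad.
Only numpy, scipy, OpenCV 4.12 (cv2) and the standard library are available. Lean on these libraries where they do the work, as an engineer would, in place of code of your own. Each camera call takes 0.05 s, during which the arm holds its last target. There are 200 camera calls.

## Task

The hob has cooled: spin the turning sign on its stand half a turn so that its green face looks squarely out to the front of the stand, the side with the orange-tabbed clip. Then push the clip by its orange tab along its channel until it snaps fully home on the sign's spindle and locks the sign there. Leave the pepper grinder and the oil bottle standing where they are.

Things in the scene. Friction and masses are not known exactly. Their poses are not given: they have to be found in the camera images.
- stand: Fixed dark wooden plate, 215 (x) x 130 (y) x 12 mm. Origin on the spindle's axis at the plate's underside; plate from x = -155 to +60 mm. Its front is its own -x side. Two aluminium rails (x = -152 to -40 mm, outer edges y = +-26.5 mm, tops 23 mm above the worktop, 24 mm open between their lips) form a channel along x that guides the clip.
- sign (a joint): Turn of the sign about its vertical spindle, rad, anticlockwise from above, no stops; stays where left (friction 0.03 N m). 0 or a whole turn = green face squarely to the stand's front (-x); pi = red face to it. Sign: upright panel 124 wide x 8 thick, centred on the 16 mm spindle, 70 to 134 mm above the worktop, nothing above it. One face green with white ring, other red with white bar.
- green_face (a point): Centre of the green face, 4.5 mm from the spindle's axis, 102 mm above the worktop. Its -x axis is the way the green face looks; y runs along the panel's width.
- spindle_groove (a point): Point on the spindle's axis in its groove, 15 mm above the worktop, fixed to the stand. In the groove the spindle is a flat-sided neck 20 x 10 mm with round ends, its long side square to the panel, so the clip goes on only when the panel stands nearly square to the stand.
- clip: Loose spring clip in the channel: black plate 70 x 30 x 6 mm under the lips (3 mm sideways play), two sprung steel arms at its +x end, orange tab at the other. Origin midway between the arms, on its underside; seated, it lies on the spindle's axis at a firm stop. It starts 28 to 44 mm before. The arms first spread, at 4 to 10 N, 20 mm before home, then slide at 1 to 4 N and snap shut at the stop.
- pepper_grinder: Small glass pepper grinder with black cap, 43 mm across, 112 mm high, standing loose; origin at the centre of its underside.
- oil_bottle: Square clear oil bottle with black cap, 42 x 42 x 170 mm, standing loose; origin at the centre of its underside.
- clip_tab (a point): Centre of the pushing face of the clip's orange tab: 89 mm behind the clip's origin (clip -x), 34 mm above the worktop; its x axis points the way to push. The tab is 20 mm wide (y), 8 mm thick, and stands from 17 to 51 mm above the worktop.

How it is judged (in metres and radians):
On the way, in this order (a step that is already met when the one before it is completed fails the run):
1. the green face looks squarely to the front of the stand (within 0.17 rad), the clip not yet on the spindle (x of green_face in the frame of stand below -0.003 m and angle between the x axis of green_face and the x axis of stand, either way round below 0.17 rad and horizontal distance between clip and spindle_groove above 0.01 m), for 0.2 s.
2. the clip is home on the spindle (horizontal distance between clip and spindle_groove below 0.003 m), for 0.2 s.
At the end, for the whole second after the job is handed in: The green face looks to the stand's front, square to it within 0.17 rad; the clip sits flat in the groove, its origin within 3 mm of the spindle's axis; both are at rest (x of green_face in the frame of stand below -0.003 m and angle between the x axis of green_face and the x axis of stand, either way round below 0.17 rad and horizontal distance between clip and spindle_groove below 0.003 m and height (world z) of clip below 0.016 m and angle between clip's own z axis and vertical below 0.08 rad and linear speed of clip below 0.02 m/s and velocity of joint sign between -0.1 and 0.1 rad/s); the robot touches nothing.
It fails at once if the pepper grinder is shifted more than 30 mm or knocked over (distance of pepper_grinder from where it was at the start of the episode above 0.03 m or angle between pepper_grinder's own z axis and vertical above 0.5 rad).
It fails at once if the oil bottle is shifted more than 30 mm or knocked over (distance of oil_bottle from where it was at the start of the episode above 0.03 m or angle between oil_bottle's own z axis and vertical above 0.5 rad).
It also fails if it takes over 51 s, if anything falls off the work surface, if the arm or the gripper's body presses on something with over 40 N, if the wrist force passes 120 N, or if a joint passes its speed limit or range.

## Working session

There is one attempt and no reset: what is moved stays moved. The work goes in short steps, Python scripts to look and compute and a tool call to move; the robot and the scene stay as the last step left them, time stands still between calls to the robot, and variables do not carry over. Pictures are saved under pics/ and viewed, at most 10 in all, crops included, and the job is handed in when it is done.

Besides the shell and the picture viewer there is one more tool, called after "Emit:" as name([rows], argument=value, ...), one row to a line, values as JSON. carry_out: Moves the arm, as the interface text tells. Its arguments: {"type":"object","properties":{"series":{"type":"array"},"force":{"type":"number"}},"required":["series"]}

```bash
mkdir -p pics; ls; python3 - <<'E'
from rig import r
import cv2
for c in("scene","top"):
    cv2.imwrite(f"pics/{c}0.png",r.grab_frame(c)[:,:,::-1])
    k=r.get_calibration(c);print(k)
    for n in("stand","sign","clip","clip_tab","pepper_grinder","oil_bottle"):
        print(c,n,[(round(d["score"],2),[round(float(x)) for x in d["position"]],int(d["region"].sum())) for d in r.silhouettes(c,n)[:2]])
print(r.sense())
E
```

```text
pics
{'K': array([[536.54264153,   0.        , 330.95444468],
       [  0.        , 536.54264153, 242.73178735],
       [  0.        ,   0.        ,   1.        ]]), 'distortion': array([-0.0082853,  0.       ,  0.       ,  0.       ,  0.       ]), 'pose': array([[ 4.82568951e-01,  7.12794290e-01, -5.08971028e-01,
         7.29673829e+01],
       [-8.75714576e-01,  3.82146522e-01, -2.95106789e-01,
        -3.45713193e+02],
       [-1.58489258e-02,  5.88122722e-01,  8.08616396e-01,
         9.85693896e+02],
       [ 0.00000000e+00,  0.00000000e+00,  0.00000000e+00,
         1.00000000e+00]])}
scene stand [(0.87, [290, 286], 5820)]
scene sign [(0.62, [251, 291], 1271)]
scene clip [(0.82, [312, 276], 511)]
scene clip_tab [(0.88, [310, 276], 462)]
scene pepper_grinder [(0.86, [175, 273], 669)]
scene oil_bottle [(0.6, [225, 431], 1148)]
{'K': array([[498.23388585,   0.        , 325.82155485],
       [  0.        , 498.23388585, 242.60099025],
       [  0.        ,   0.        ,   1.        ]]), 'distortion': array([-0.12317357,  0.        ,  0.        ,  0.        ,  0.        ]), 'pose':
[... 613 characters left out ...]
 316], 692)]
{'clock': 0.7, 'qpos': array([ 1.27459077e+00,  3.52979801e-01,  1.63340201e+00,  1.32053218e-05,
        1.15520211e+00, -2.38008549e-03]), 'qvel': array([-0.00052011,  0.00187476, -0.00078457, -0.00078673, -0.00128537,
       -0.00090429]), 'joint_efforts': array([ 2.51407524e-03, -6.05007577e+01, -3.42391491e+01,  8.04364754e-05,
        1.11390735e-03,  1.13703990e-05]), 'eef_pos': array([180.99451984, 598.22074234, 231.29273021]), 'tcp_rot': array([ 3.14158389e+00, -1.20604638e-05,  2.84776185e+00]), 'contact_force': array([-0.26761875, -0.42155054,  1.16099286]), 'wrist_torque': array([0.06181282, 0.02926458, 0.00461226]), 'grasp_force': 0.0, 'opening': 0.9995259317260463}
```

View pics/scene0.png

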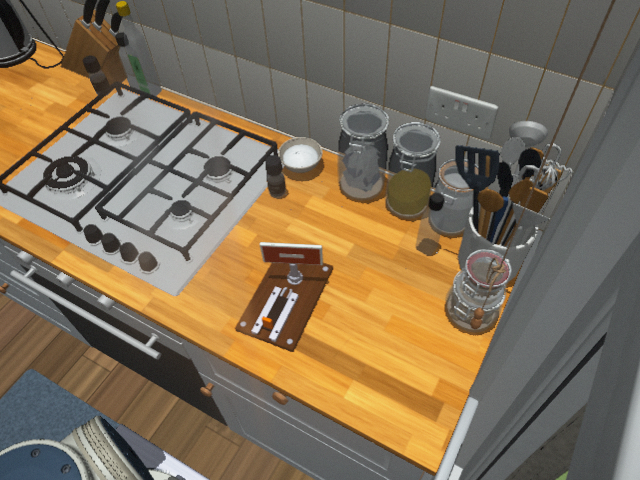

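View pics/top0.png

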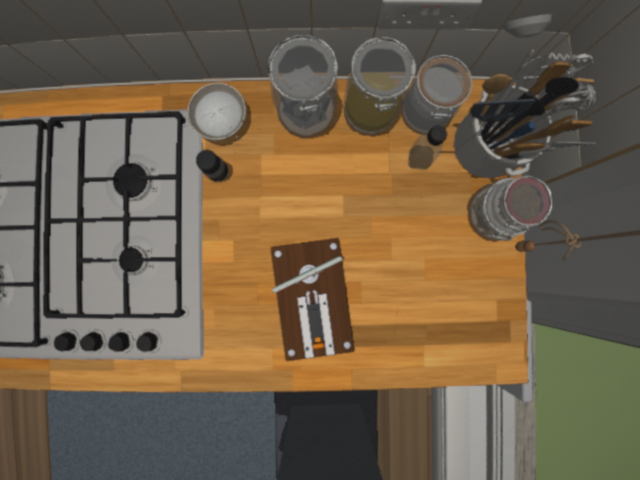

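Top view: plate corners near (272,247), (338,240), (353,350), (288,359); the sign's top edge runs from (275,290) to (341,259); the orange tab is at about (318,343). The scene view shows the red face toward the front. The grinder and bottle stand well away from the stand.

```bash
cat > h.py <<'E'
from rig import r
import cv2, numpy as np
def ray(c,px):
    k=r.get_calibration(c);T=k["pose"]
    u=cv2.undistortPoints(np.array(px,float).reshape(-1,1,2),k["K"],k["distortion"]).reshape(-1,2)
    d=np.c_[u[:,0],-u[:,1],-np.ones(len(u))]@T[:3,:3].T
    return T[:3,3],d
def atz(c,px,z):
    o,d=ray(c,px); return (o+d*((z-o[2])/d[:,2])[:,None])[:,:2]
def masks(c="top"):
    im=r.grab_frame(c);hsv=cv2.cvtColor(im,cv2.COLOR_RGB2HSV);return im,hsv
def stand(img_c="top"):
    m=r.silhouettes(img_c,"stand")[0]["region"]
    return m
E
python3 - <<'E'
from h import *
im,hsv=masks()
cv2.imwrite("pics/crop0.png",cv2.resize(im[225:375,255:370,::-1],None,fx=5,fy=5,interpolation=cv2.INTER_CUBIC)[:, :][:600] if 0 else cv2.resize(im[230:370,250:375,::-1],None,fx=4.2,fy=4.2,interpolation=cv2.INTER_CUBIC))
m=r.silhouettes("top","stand")[0]["region"].astype(np.uint8)
c=max(cv2.findContours(m,0,2)[0],key=cv2.contourArea)
P=atz("top",c.reshape(-1,2),12).astype(np.float32)
R=cv2.minAreaRect(P);print(R,cv2.boxPoints(R))
s=r.silhouettes("top","sign")
for d in s[:2]:
    ys,xs=np.nonzero(d["region"]);p=atz("top",np.c_[xs,ys],134).astype(np.float32);print("sign",d["score"],cv2.minAreaRect(p),cv2.boxPoints(cv2.minAreaRect(p)))
o=(hsv[...,0]>4)&(hsv[...,0]<16)&(hsv[...,1]>210)&(hsv[...,2]>150);o[:325]=0;o[352:]=0;o[:,:300]=0;o[:,335:]=0
ys,xs=np.nonzero(o);print(len(xs),xs.min(),xs.max(),ys.min(),ys.max());print(atz("top",[[xs.mean(),ys.mean()]],51))
E
```

```text
((518.9746704101562, 30.545909881591797), (214.82528686523438, 135.68814086914062), 7.003076553344727) [[404.09164   84.7878  ]
 [420.6351   -49.888054]
 [633.85767  -23.695984]
 [617.3142   110.97987 ]]
sign 0.85 ((566.1017456054688, 33.39377975463867), (22.420209884643555, 119.80564880371094), 17.40622329711914) [[537.48535   87.20009 ]
 [573.3246   -27.119406]
 [594.71814  -20.412529]
 [558.8789    93.90697 ]]
29 314 322 344 348
[[438.26300404  16.6611049 ]]
```

View pics/crop0.png

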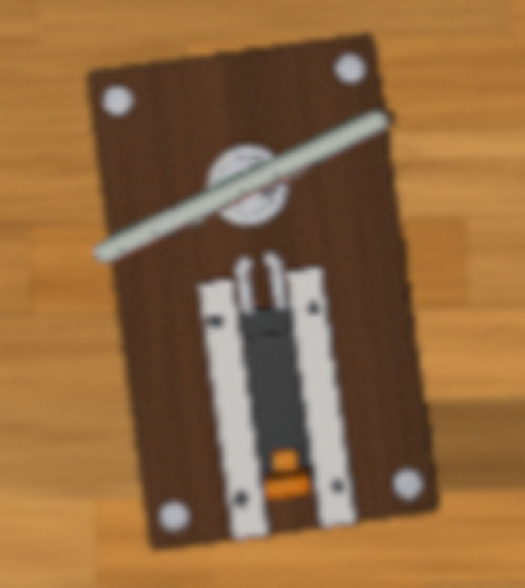

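The crop shows the spindle hub at crop pixel (247,187), the sign's ends at (100,252) and (382,120), and the tab at (288,487), with the clip in the channel. Next I compute the sign's pose and the first move.

```bash
cat >> h.py <<'E'
from scipy.spatial.transform import Rotation as Ro
def go(p,yaw):
    s=r.sense();A=Ro.from_euler("xyz",s["tcp_rot"]);B=Ro.from_euler("xyz",[np.pi,0,yaw])
    print("turn",np.round((A.inv()*B).as_rotvec()/np.pi,4),"shift",np.round(A.inv().apply(np.array(p)-s["eef_pos"])/250,4),"t",s["clock"],"q6",s["qpos"][5])
def tostand(w,sp,a):
    return Ro.from_euler("z",-a).apply(np.r_[np.array(w)[:2]-sp,0])[:2]
E
python3 - <<'E'
from h import *
E=np.array([[100,252],[382,120]])/4.2+[250,230]
w=atz("top",E,134);d=w[0]-w[1];print(w,w.mean(0),np.hypot(*d),"normal yaw",np.arctan2(-d[0],d[1]))
print("hub",atz("top",[np.array([247,187])/4.2+[250,230]],14),"screws",atz("top",np.array([[117,100],[350,68],[408,484],[174,516]])/4.2+[250,230],13))
print("tab top rear",atz("top",np.array([[288,498],[288,478]])/4.2+[250,230],51))
go([566,35,220],-1.134)
E
```

```text
[[541.4792453   86.62533646]
 [590.19803397 -22.51460059]] [565.83863964  32.05536793] 119.5200662158152 normal yaw 0.4198463600473709
hub [[564.53281248  32.30001931]] screws [[603.96006602  89.20041224]
 [616.32735914 -14.16277113]
 [432.35148883 -36.29256536]
 [420.27478967  66.98854811]]
tab top rear [[433.20722251  16.53479464]
 [441.6548027   16.38103827]]
turn [-0.      0.     -0.7326] shift [-2.1264 -1.7105  0.0452] t 0.85 q6 -0.0023976854582933426
```

Emit:
carry_out([
  [0,0,0.06,-0.25,-0.2,0,-0.3],
  [0,0,0.12,-0.5,-0.4,0,-0.3],
  [0,0,0.18,-0.7,-0.56,0,-0.3],
  [0,0,0.235,-0.85,-0.68,0,-0.3],
  [0,0,0.29,-1,-0.8,0,-0.3],
  [0,0,0.35,-1,-0.8,0,-0.3],
  [0,0,0.41,-1,-0.8,0,-0.3],
  [0,0,0.46,-1,-0.8,0,-0.3],
], force=40)

```text
clock: 1.85
eef_pos: [362.7, 334.1, 231.4]
tcp_rot: [3.141, -0.0, 1.396]
contact_force: [-0.8, 0.3, 0.5]
opening: 0.649
grasp_force: 0.0
```

```bash
python3 -c "
from h import *
go([565.5,32,200],-1.151);print(r.sense())"
```

```text
turn [-1.000e-04 -1.000e-04  8.108e-01] shift [-1.049   1.009   0.1257] t 1.85 q6 0.9159928457795836
{'clock': 1.85, 'qpos': array([7.41343722e-01, 1.46143976e-01, 1.90891727e+00, 2.06436140e-05,
       1.08619450e+00, 9.15992846e-01]), 'qvel': array([ 0.00767072,  0.00276647, -0.00240842, -0.0016098 , -0.00186243,
        1.25118334]), 'joint_efforts': array([-4.27611228e-01, -4.39521253e+01, -3.27457631e+01, -1.96455099e-02,
        2.19446454e-03, -1.91919699e+00]), 'eef_pos': array([362.65511695, 334.07349677, 231.44524928]), 'tcp_rot': array([ 3.14140197e+00, -2.78346725e-04,  1.39613762e+00]), 'contact_force': array([-0.75033049,  0.31337725,  0.51906492]), 'wrist_torque': array([-0.01795306,  0.00679511, -0.00772586]), 'grasp_force': 0.0, 'opening': 0.64874209932495}
```

Emit:
carry_out([
  [0,0,0.06,-0.15,0.15,0.02,-0.3],
  [0,0,0.12,-0.3,0.3,0.04,-0.3],
  [0,0,0.18,-0.45,0.45,0.06,-0.3],
  [0,0,0.235,-0.6,0.6,0.08,-0.3],
  [0,0,0.29,-0.75,0.72,0.1,-0.3],
  [0,0,0.35,-0.85,0.82,0.12,-0.3],
  [0,0,0.41,-0.95,0.92,0.125,-0.3],
  [0,0,0.46,-1,1,0.125,-0.3],
])

```text
clock: 2.85
eef_pos: [567.7, 44.5, 199.9]
tcp_rot: [3.141, 0.0, -0.049]
contact_force: [0.2, 0.5, 0.0]
opening: 0.655
grasp_force: 0.0
```

```bash
python3 -c "
from h import *
go([565.5,32,180],-1.151)"
```

```text
turn [ 1.000e-04 -0.000e+00  3.507e-01] shift [-0.0061  0.0505  0.0798] t 2.85 q6 1.6959927192061677
```

Emit:
carry_out([
  [0,0,0.06,-0.006,0.05,0.04,-0.3],
  [0,0,0.12,-0.006,0.05,0.08,-0.3],
  [0,0,0.18,-0.006,0.05,0.08,-0.3],
  [0,0,0.235,-0.006,0.05,0.08,-0.3],
  [0,0,0.29,-0.006,0.05,0.08,-0.3],
  [0,0,0.35,-0.006,0.05,0.08,-0.3],
  [0,0,0.35,-0.006,0.05,0.08,-0.3],
])

```text
clock: 3.72
eef_pos: [565.0, 33.7, 180.1]
tcp_rot: [-3.141, -0.0, -1.141]
contact_force: [0.1, 0.0, 0.2]
opening: 0.648
grasp_force: 0.0
```

```bash
python3 - <<'E'
from h import *
go([565.5,32,103],-1.151)
a=r.grab_frame("scene")[180:360,200:380,::-1];b=r.grab_frame("top")[200:380,220:400,::-1]
cv2.imwrite("pics/c1.png",cv2.resize(np.hstack([a,b]),None,fx=2.2,fy=2.2))
E
```

```text
turn [-0.     -0.      0.0032] shift [0.0068 0.001  0.3083] t 3.725 q6 2.76850192309628
```

View pics/c1.png

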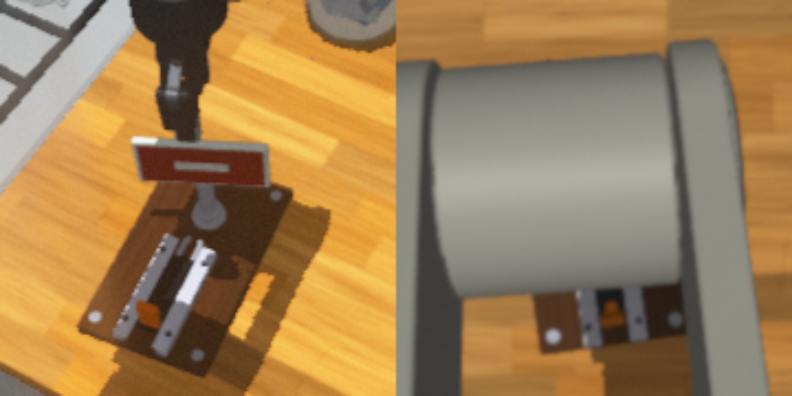

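The scene half shows the fingers right above and behind the red panel (crop 200,160), along its middle. The top view is blocked by the arm. Descending.

Emit:
carry_out([
  [0,0,0.003,0.006,0,0.08,-0.3],
  [0,0,0.003,0.007,0.001,0.16,-0.3],
  [0,0,0.003,0.007,0.001,0.24,-0.3],
  [0,0,0.003,0.007,0.001,0.305,-0.3],
  [0,0,0.003,0.007,0.001,0.305,-0.3],
])

```text
clock: 4.45
eef_pos: [564.6, 31.9, 102.7]
tcp_rot: [3.139, 0.001, -1.15]
contact_force: [-0.9, 0.3, 0.5]
opening: 0.652
grasp_force: 0.0
```

Emit:
carry_out([
  [0,0,0,0,0,0,0.3],
  [0,0,0,0,0,0,1],
  [0,0,0,0,0,0,1],
  [0,0,0,0,0,0,1],
  [0,0,0,0,0,0,1],
], force=30)

```text
clock: 5.08
eef_pos: [567.2, 32.4, 104.7]
tcp_rot: [-3.138, -0.001, -1.151]
contact_force: [3.8, 2.1, -0.5]
opening: 0.088
grasp_force: 34.9
```

```bash
python3 -c "
from h import *
go([565.5,32,103],1.691);print(r.sense())"
```

```text
turn [ 1.000e-04 -1.700e-03 -9.048e-01] shift [-0.0012  0.0068  0.0066] t 5.075 q6 2.775939852142934
{'clock': 5.075, 'qpos': array([5.41720852e-02, 4.16337192e-01, 1.86339729e+00, 6.44847273e-04,
       8.58258250e-01, 2.77593985e+00]), 'qvel': array([ 4.56641122e-04,  1.76629387e-04, -1.16235179e-03,  6.14058936e-04,
       -6.97466111e-05, -1.32658997e-03]), 'joint_efforts': array([-1.38084501e+00, -5.79211271e+01, -2.44023407e+01, -5.09215482e-01,
        1.20201699e+00, -2.17223674e-02]), 'eef_pos': array([567.17230103,  32.4246697 , 104.66524596]), 'tcp_rot': array([-3.13805580e+00, -8.30029882e-04, -1.15139360e+00]), 'contact_force': array([ 3.84848873,  2.07483771, -0.49341499]), 'wrist_torque': array([ 0.23989791, -0.35213127, -0.06226138]), 'grasp_force': 34.898348450660706, 'opening': 0.0881315604200814}
```

Emit:
carry_out([
  [0,0,-0.03,0,0.005,0,1],
  [0,0,-0.08,0,0.005,0,1],
  [0,0,-0.13,0,0.005,0,1],
  [0,0,-0.18,0,0.005,0,1],
  [0,0,-0.23,0,0.005,0,1],
  [0,0,-0.28,0,0.005,0,1],
  [0,0,-0.33,0,0.005,0,1],
  [0,0,-0.38,0,0.005,0,1],
])

```text
clock: 6.08
eef_pos: [567.6, 32.9, 104.7]
tcp_rot: [-3.14, -0.007, 0.047]
contact_force: [11.0, 9.0, -8.0]
opening: 0.09
grasp_force: 34.0
```

Emit:
carry_out([
  [0,0,-0.05,0,0,0,1],
  [0,0,-0.1,0,0,0,1],
  [0,0,-0.15,0,0,0,1],
  [0,0,-0.2,0,0,0,1],
  [0,0,-0.25,0,0,0,1],
  [0,0,-0.3,0,0,0,1],
  [0,0,-0.35,0,0,0,1],
  [0,0,-0.4,0,0,0,1],
])

```text
clock: 7.08
eef_pos: [567.2, 33.5, 104.7]
tcp_rot: [3.137, -0.005, 1.304]
contact_force: [7.8, 12.2, -6.3]
opening: 0.087
grasp_force: 34.2
```

```bash
python3 -c "
from h import *
go([566,32,103],1.691);print(r.sense())"
```

```text
turn [ 0.0018 -0.0011 -0.1233] shift [-0.0072 -0.0029  0.0067] t 7.075 q6 0.31955857143847194
{'clock': 7.075, 'qpos': array([0.05476101, 0.41531279, 1.86509623, 0.00368053, 0.85516465,
       0.31955857]), 'qvel': array([ 2.40452196e-03,  3.54950088e-04,  6.28588590e-04,  8.63085254e-04,
        2.69131895e-04, -1.24915472e+00]), 'joint_efforts': array([ -6.75523549, -59.62279201, -22.88235426,  -2.81673476,
         2.70811938,   2.04480082]), 'eef_pos': array([567.16072097,  33.54494437, 104.67828637]), 'tcp_rot': array([ 3.13675869, -0.00454054,  1.30360332]), 'contact_force': array([ 7.82395249, 12.18168708, -6.29839328]), 'wrist_torque': array([ 1.75389915, -1.1533407 , -0.05425536]), 'grasp_force': 34.183183908462524, 'opening': 0.08701781919029578}
```

Emit:
carry_out([
  [0,0,-0.05,0,0,0,1],
  [0,0,-0.09,0,0,0,1],
  [0,0,-0.12,0,0,0,1],
  [0,0,-0.12,0,0,0,1],
  [0,0,-0.12,0,0,0,1],
])

```text
clock: 7.7
eef_pos: [566.9, 33.6, 104.7]
tcp_rot: [3.136, -0.003, 1.676]
contact_force: [7.3, 12.6, -5.5]
opening: 0.088
grasp_force: 34.3
```

```bash
python3 -c "
from h import *
go([566,32,103],1.691)"
```

```text
turn [ 0.0018 -0.0008 -0.0049] shift [-0.0059 -0.0043  0.0066] t 7.7 q6 -0.052366438541638735
```

Emit:
carry_out([
  [0,0,-0.005,0,0,0,1],
  [0,0,-0.005,0,0,0,0.6],
  [0,0,-0.005,0,0,0,0.2],
  [0,0,-0.005,0,0,0,0],
  [0,0,-0.005,0,0,-0.08,0],
  [0,0,-0.005,0,0,-0.2,0],
  [0,0,-0.005,0,0,-0.36,0],
  [0,0,-0.005,0,0,-0.36,0],
])

```text
clock: 8.7
eef_pos: [566.3, 31.3, 196.9]
tcp_rot: [3.136, 0.0, 1.691]
contact_force: [-0.1, -0.1, 0.0]
opening: 0.502
grasp_force: 0.0
```

```bash
python3 -c "
from h import *
go([409,13,190],0.12)"
```

```text
turn [ 0.0015 -0.0013  0.5002] shift [ 0.0029 -0.6335  0.0242] t 8.7 q6 -0.06783522216333837
```

Emit:
carry_out([
  [0,0,0.06,0,-0.15,0,0.3],
  [0,0,0.12,0,-0.3,0,1],
  [0,0,0.18,0,-0.45,0,1],
  [0,0,0.235,0,-0.55,0,1],
  [0,0,0.29,0,-0.63,0,1],
  [0,0,0.35,0.003,-0.634,0.02,1],
  [0,0,0.405,0.003,-0.634,0.02,1],
  [0.0015,0,0.46,0.003,-0.634,0.02,1],
])

```text
clock: 9.7
eef_pos: [406.2, 13.0, 188.1]
tcp_rot: [-3.138, 0.004, 0.241]
contact_force: [-0.5, -0.0, -0.5]
opening: -0.001
grasp_force: 0.0
```

Emit:
carry_out([
  [0,0,0.04,0,0,0,1],
  [0,0,0.04,0,0,0,1],
  [0,0,0.04,0,0,0,1],
])

```text
clock: 10.07
eef_pos: [406.6, 13.0, 188.4]
tcp_rot: [-3.139, 0.004, 0.124]
contact_force: [0.1, -0.3, 0.3]
opening: -0.001
grasp_force: 0.0
```

```bash
python3 - <<'E'
from h import *
go([409,13,28],0.12)
a=r.grab_frame("scene")[180:360,200:380,::-1];b=r.grab_frame("top")[200:380,220:400,::-1]
cv2.imwrite("pics/c2.png",cv2.resize(np.hstack([a,b]),None,fx=2.2,fy=2.2))
E
```

```text
turn [-0.0009  0.0012  0.0011] shift [0.012  0.0031 0.6417] t 10.075 q6 1.4717635743574466
```

View pics/c2.png

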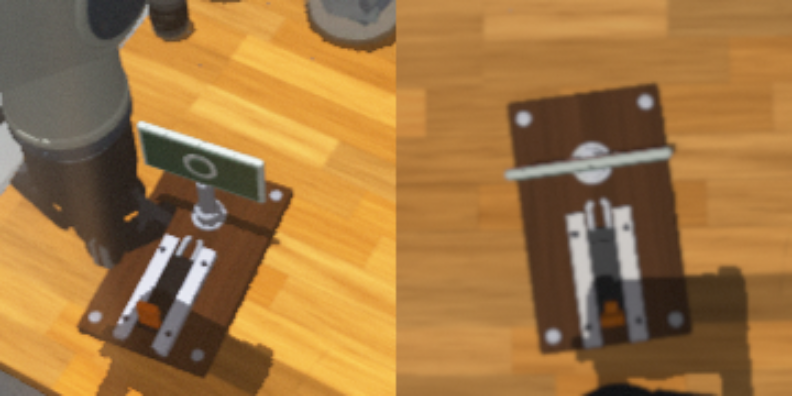

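The green face now looks to the front, and the sign's top edge, (508,175)–(675,152) in the crop, is parallel to the stand's end. The clip has not moved. Now I go down behind the tab.

Emit:
carry_out([
  [0,0,0.001,0,0.003,0.15,1],
  [0,0.001,0.001,0,0.003,0.3,1],
  [0,0.001,0.001,0,0.003,0.45,1],
  [0,0.001,0.001,0,0.003,0.56,1],
  [0,0.001,0.001,0,0.003,0.62,1],
  [0,0.001,0.001,0,0.003,0.64,1],
  [0,0.001,0.001,0,0.003,0.64,1],
])

```text
clock: 11.05
eef_pos: [406.5, 12.7, 28.9]
tcp_rot: [-3.139, 0.0, 0.118]
contact_force: [0.4, 1.1, -0.1]
opening: -0.002
grasp_force: 0.0
```

Emit:
carry_out([
  [0,0,0,0.015,0,0,1],
  [0,0,0,0.03,0,0,1],
  [0,0,0,0.045,0,0,1],
  [0,0,0,0.06,0,0,1],
  [0,0,0,0.075,0,0,1],
  [0,0,0,0.09,0,0,1],
  [0,0,0,0.105,0,0,1],
  [0,0,0,0.12,0,0,1],
])

```text
clock: 12.05
eef_pos: [436.5, 16.3, 28.7]
tcp_rot: [-3.139, 0.0, 0.118]
contact_force: [-0.5, -0.6, 0.6]
opening: -0.002
grasp_force: 0.2
```

```bash
python3 - <<'E'
from h import *
s=r.sense();print(tostand(s["eef_pos"],[565.5,32],.12),s["contact_force"])
a=r.grab_frame("scene")[180:360,200:380,::-1];b=r.grab_frame("top")[200:380,220:400,::-1]
cv2.imwrite("pics/c3.png",cv2.resize(np.hstack([a,b]),None,fx=2.2,fy=2.2))
E
```

```text
[-129.94597074   -0.15145778] [-0.46784615 -0.64585135  0.58120206]
```

View pics/c3.png

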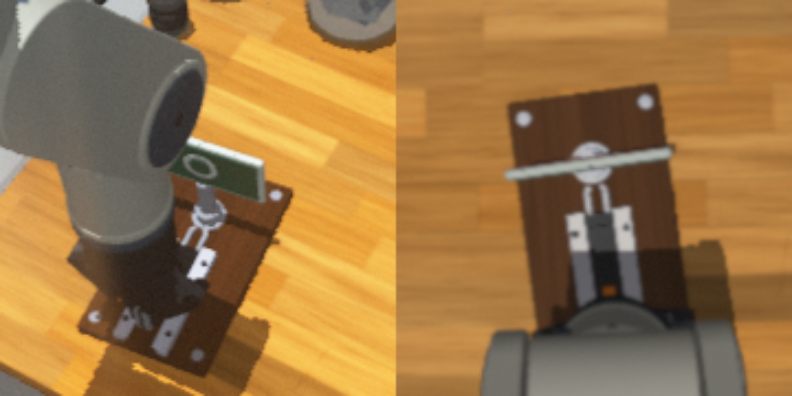

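The clip is sliding forward: its arms have nearly reached the hub (crop 595,190) and the sign is still square. I keep pushing while watching the force.

Emit:
carry_out([
  [0,0,0,0.015,0,0,1],
  [0,0,0,0.03,0,0,1],
  [0,0,0,0.045,0,0,1],
  [0,0,0,0.06,0,0,1],
  [0,0,0,0.07,0,0,1],
  [0,0,0,0.08,0,0,1],
  [0,0,0,0.09,0,0,1],
])

```text
clock: 13.02
eef_pos: [457.2, 18.8, 28.5]
tcp_rot: [-3.139, 0.003, 0.118]
contact_force: [-4.0, -0.5, 1.2]
opening: -0.001
grasp_force: 2.0
```

Emit:
carry_out([
  [0,0,0,0.007,0,0,1],
  [0,0,0,0.014,0,0,1],
  [0,0,0,0.021,0,0,1],
  [0,0,0,0.028,0,0,1],
  [0,0,0,0.028,0,0,1],
])

```text
clock: 13.65
eef_pos: [466.7, 19.8, 29.0]
tcp_rot: [-3.139, -0.002, 0.118]
contact_force: [0.0, 1.3, -0.4]
opening: -0.001
grasp_force: 0.0
```

```bash
python3 - <<'E'
from h import *
s=r.sense();print(tostand(s["eef_pos"],[565.5,32],.12),s["contact_force"])
E
```

```text
[-99.56378055  -0.30430431] [ 0.02386553  1.27117449 -0.42273534]
```

Emit:
carry_out([
  [0,0,0,0.006,0,0,1],
  [0,0,0,0.012,0,0,1],
  [0,0,0,0.016,0,0,1],
  [0,0,0,0.016,0,0,1],
])

```text
clock: 14.15
eef_pos: [468.5, 20.1, 28.6]
tcp_rot: [-3.139, 0.002, 0.118]
contact_force: [-5.7, -0.6, 4.2]
opening: -0.001
grasp_force: 2.5
```

Emit:
carry_out([
  [0,0,0,0.01,0,0,1],
  [0,0,0,0.02,0,0,1],
  [0,0,0,0.02,0,0,1],
])

```text
clock: 14.52
eef_pos: [468.7, 20.3, 27.9]
tcp_rot: [-3.138, 0.011, 0.118]
contact_force: [-17.6, -3.5, 12.7]
opening: 0.001
grasp_force: 9.0
```

Firm stop at 18 N without further travel. I back off and look.

Emit:
carry_out([
  [0,0,0,-0.04,0,0,1],
  [0,0,0,-0.12,0,0,1],
  [0,0,0,-0.2,0,0,1],
  [0,0,0,-0.2,0,-0.2,1],
  [0,0,0,-0.25,0,-0.4,1],
  [0,0,0,-0.4,0,-0.6,1],
  [0,0,0,-0.5,0,-0.7,1],
  [0,0,0,-0.5,0,-0.7,1],
])

```text
clock: 15.52
eef_pos: [351.0, 5.5, 205.6]
tcp_rot: [-3.139, -0.006, 0.117]
contact_force: [0.6, -0.1, 0.1]
opening: -0.002
grasp_force: 0.0
```

```bash
python3 - <<'E'
from h import *
a=r.grab_frame("scene")[180:360,200:380,::-1];b=r.grab_frame("top")[200:380,220:400,::-1]
cv2.imwrite("pics/c4.png",cv2.resize(np.hstack([a,b]),None,fx=2.2,fy=2.2))
E
```

```text
(no output)
```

View pics/c4.png

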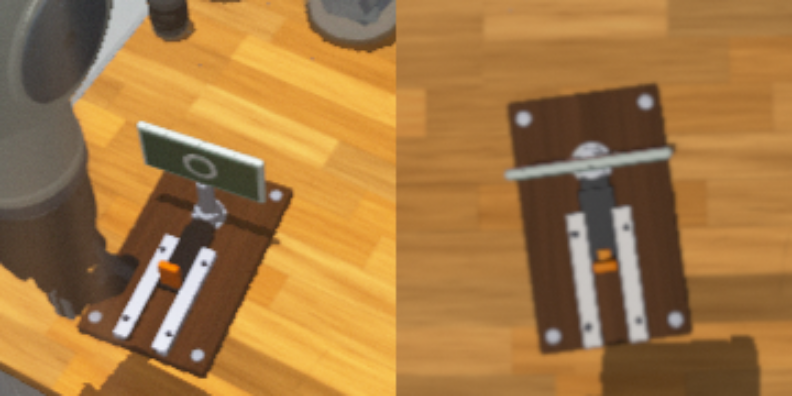

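The clip's arms are hidden under the hub (crop 595,165). The tab has moved about 43 mm, to (606,265), and the green face is square to the front. The arm is clear of everything.

```bash
python3 -c "
from rig import r
print(r.sign_off())"
```

```text
the job is handed in; nothing more can be done
None
```

I handed the job in at about 15.6 s: the sign's green face is square to the front, the clip is home against its firm stop on the spindle, and the arm never went near the grinder or the bottle; no verdict came back.

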